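# Screw the filler cap onto a steam cleaner without crossing its thread

### The arm

A 7-joint arm with a two-finger parallel gripper is mounted at the origin on the work surface. World frame = base frame: x ahead of the robot, y to its left, z up, the work surface at z = 0. Lengths are in m, angles in degrees, forces in N, time in s.
With the tool pointing down it reaches from about 0.425 to 0.875 m from the base axis. Payload 4.7 kg.
Tool frame: the origin (TCP) lies midway between the tips of the shut fingers; the grasp point (between the pads) lies 19 mm behind it; z points along the fingers, y is the line along which they close (so a half turn about z gives the same grasp; the last joint's range is limited). The gripper opens to 87 mm and grips with 3 to 60 N. Pads are 19 mm wide; open, the fingers measure 117 mm over their backs; the gripper's body (75 mm by 190 mm) begins 51 mm behind the grasp point.
Start: joints at [-74.593, 18.392, -4.016, 83.108, 1.295, 78.541, -3.26], TCP at [0.164, 0.629, 0.223] pointing down, gripper open.
Joint ranges: [-163.93, 163.93], [-17.29, 119.83], [-79.2, 71.16], [3.27, 140.29], [-89.18, 269.18], [5.43, 117.66], [-154.24, 154.24]. Speed limits (degrees/s): [147.25, 147.25, 180, 180, 180, 180, 180].

### API

Orientations are given as [roll, pitch, yaw] about the fixed x, y, z axes, in that order (R = Rz(yaw) Ry(pitch) Rx(roll)).
In Python, from cell import env, viewer, boxes_of, masks_of gives the robot as it stands. The module is installed in compiled form; this text tells all that it offers.
- The arm moves only by the tool apply_moves, never from a script. Its argument "moves" is a list of rows, each a list of 7 numbers: the shift along the tool's x, y, z scaled (see below), then the turn, a rotation vector about the tool's x, y, z scaled (see below), then the opening, from 0 (shut) to 1 (fully open). A call has 1 to 20 rows; each row is the pose to reach, as a shift and turn from the pose commanded when the call began, along the tool's axes at that moment; what a row does not reach only later rows make up. The controller multiplies each number of a shift by 0.2 m and each number of a turn by 1.5 rad. A row lasts 1/10 s, in which the tool goes at most 50 mm and 8.59 degrees, less where a joint would pass 70% of its speed; a pose out of reach is approached as far as the arm can. A call with a number of a shift or a turn outside -1 to 1 is refused whole. A call with a gripper value outside its range is refused whole. The fingers move at their own pace and stop on an object; "grip_force" is the grip in N (left out, the last holds). Time passes only in rows, so rows that repeat a pose let the fingers close. It gives the time, the measured TCP pose, the force, the opening and the grip force at its end, in the units of the state.
- env.get_obs(): the state, without advancing time (a new reading comes with each control period).
- viewer.read_camera(name): name is "scene" or "top" or "wrist"; returns the picture (480x640x3 uint8, red, green, blue); there is no depth.
- viewer.get_calibration(name): a dict with "fov_y" (degrees; the focal length in pixels is half the picture's height over the tangent of half this angle, whatever the lens; pixels are square), "cx", "cy" (the principal point, pixels), "k1" (the pictures are not rectified: a ray, as slopes to the right and down, at radius r is drawn at 1 + k1 r^2 times it, then the intrinsics apply), "position" and "orientation" of the camera in the world. Camera axes: x right, y up, looking along -z (the intrinsics and any distortion apply to the point x, -y, -z); pixel columns grow to the right and rows downward; lengths in m; the calibration is good to about 2 mm. A picture is of the moment at which its call begins: read the wrist's pose just before it. get_calibration takes no time and is no camera call; for the wrist camera it gives the pose at the moment of the call.
- env.sign_off(): hands the job in; it is judged then, once.
Trained networks look in the newest picture that a camera, given by its name, has taken for a name from the list of things; names that differ only in an ending like _2 or _b are one class to them, and where a whole thing is asked for, a point or a joint stands for the part that bears it (a point fixed in the world has none). Each returns a list of dicts, best first, with "conf" (0 to 1); they miss things now and then, are a little off and sometimes report something else, mostly with a low value. They report only what shows in the picture. A call takes as long as a camera call. They do not tell look-alikes from the thing itself.
- boxes_of(camera, target): "location" ([column, row] in pixels, amid what is visible of it).
- masks_of(camera, target): "pixels" (480x640 bool, what is visible of it) and "location" ([column, row] in pixels, amid what is visible of it).
The state is a dict: "time_s": time; "qpos": joint angles; "joint_velocities": joint speeds; "effort": joint torques, N m; "tool_pos": TCP position; "tool_rot": TCP orientation; "force": force on the tool from outside, world axes, zero at the start; "wrist_torque": the same for the moment, N m; "grip_width": finger opening in m; "grasp_force": force on a finger pad.
Only numpy, scipy, OpenCV 4.12 (cv2) and the standard library are available. Lean on these libraries where they do the work, as an engineer would, in place of code of your own. Each camera call takes 0.05 s, during which the arm holds its last target. There are 200 camera calls.

### The job

Put the winged filler cap back on the steam cleaner: set it upright into the filler neck with its wing in line with the two ribs, and start turning it clockwise gently. The thread may not catch where you expect: if the cap binds before it has dropped into the thread, do not force it but stop, back it off the other way until it drops in, then screw it clockwise until its shoulder sits fully down on the rim, and let go. Never strain the rubber-mounted neck by pressing or twisting hard, and leave the other things on the bench where they are.

Things in the scene. Friction and masses are not known exactly. Their poses are not given: they have to be found in the camera images.
- cleaner: steam cleaner, a grey plastic box 210 mm (its x) by 300 mm (its y) by 120 mm high, fixed to the table; origin at the middle of its underside. The filler neck stands in the middle of its top. Two black ribs (34 mm long, 5 mm wide and high) on its top, on either side of the neck, mark the cleaner's y direction
- neck: round aluminium filler neck, 60 mm across, rim 33 mm above the cleaner's top (153 mm above the table); origin at the centre of the rim, z up, x as the cleaner's x. Bore 38 mm wide, lead-in 44 mm at the rim. Sits in rubber: gives 1 mm per 5 N down, 1 mm per 4 N sideways, twists 0.1 rad per 0.2 N m; strained beyond 0.18 rad (0.36 N m) or 45 N
- ledge (a point): ledge in the neck, 8 mm below the rim, with two opposite entry gaps whose angle cannot be measured: 0 to 0.95 rad either way from the cleaner's y. With its lugs on the ledge the cap's shoulder stands 12 mm above the rim. Turned away from a gap, either way, the lugs bind against a stop 1.05 rad from it (crossed); within 0.2 rad of a gap they drop in
- slot (a point): floor of the entry gaps, 16 mm below the rim: the cap has dropped in, its shoulder 4 mm above the rim, and can turn 0.2 rad anticlockwise of the gap's middle. Turned clockwise (seen from above) its lugs run down a sloping slot, sinking 4 mm in all; 0.95 rad from the gap's middle the shoulder is on the rim and the cap meets its end stop
- cap: black plastic winged filler cap, loose, standing upright on the grey mat; 60 mm tall, 80 g; origin at the centre of its underside, z up. From below: a shank 23 mm across with two lugs at its foot (along the cap's x, 35 mm over both, 4 mm high, 6 mm wide), a round shoulder 54 mm across from 20 to 25 mm up, and on top a flat wing 40 mm long (along x), 12 mm thick (along y) from 25 to 60 mm up
- cap_grip (a point): the middle of the cap's wing, 45 mm above its underside and 20 mm above the top of its shoulder: the place to grip it, across its 12 mm thickness; axes as the cap's
- cap_shoulder (a point): centre of the underside of the cap's shoulder, 20 mm above the cap's underside; it comes to the neck's origin when the cap is fully home
- drain_cap: plain round black cap without wing, 44 mm across, 30 mm tall, loose on the mat; not to be used. Origin at its underside
- dish: round steel dish 72 mm across, 22 mm high, loose on the mat; bystander. Origin at its underside
- driver: screwdriver about 190 mm long lying on the table; bystander
- tape: black ring of tape 90 mm across, 19 mm high, on the table; bystander
- oil: white bottle 50 mm across, 130 mm tall, on the table; bystander
- screws: glass jar 60 mm across, 70 mm tall, on the table; bystander
Mind the look-alikes: they are no part of the job. What is shaped like the cap but pink or yellow is not meant.

How it is judged:
By the outcome, as a careful person would: the job done as asked, in the order asked, and still so for the second after the job is handed in, with the robot touching nothing.
It also fails if it takes over 72 s, if anything falls off the work surface, if the arm or the gripper's body presses on something with over 40 N, if the wrist force passes 120 N, or if a joint passes its speed limit or range.

## Working session

There is one attempt and no reset: what is moved stays moved. The work goes in short steps, Python scripts to look and compute and a tool call to move; the robot and the scene stay as the last step left them, time stands still between calls to the robot, and variables do not carry over. Pictures are saved under pics/ and viewed, at most 10 in all, crops included, and the job is handed in when it is done.

Besides the shell and the picture viewer there is one more tool, called after "Request:" in YAML: its name, and indented under it one key for each argument. apply_moves: Moves the arm, as the interface text tells. Shifts and turns lie within -1 to 1; 1 stands for 0.2 m of shift or 1.5 rad of turn. Its arguments: {"type":"object","properties":{"moves":{"type":"array","items":{"type":"array","items":{"type":"number","minimum":-1,"maximum":1}}},"grip_force":{"type":"number"}},"required":["moves"]}

```bash
mkdir -p pics; cat > h.py <<'E'
import numpy as np,cv2
from cell import env,viewer,boxes_of,masks_of
from scipy.spatial.transform import Rotation as R
def Rot(o): 
    o=np.array(o,float)
    return o if o.shape==(3,3) else (R.from_quat(o).as_matrix() if o.size==4 else R.from_euler('xyz',o,degrees=True).as_matrix())
def K(c):
    f=240/np.tan(np.radians(c['fov_y'])/2); return f
def pix2w(c,uv,z):
    f=K(c); d=(np.array(uv,float)-[c['cx'],c['cy']])/f; u=d.copy()
    for _ in range(20): u=d/(1+c['k1']*(u@u))
    r=Rot(c['orientation'])@np.array([u[0],-u[1],-1]); p=np.array(c['position']); return p+r*(z-p[2])/r[2]
def w2pix(c,P):
    q=Rot(c['orientation']).T@(np.array(P)-c['position']); u=np.array([q[0],-q[1]])/-q[2]
    return u*(1+c['k1']*(u@u))*K(c)+[c['cx'],c['cy']]
E
python3 - <<'E'
from h import *
o=env.get_obs();print({k:np.round(v,3) for k,v in o.items()})
ims=[]
for n in ['scene','top']:
    im=viewer.read_camera(n);c=viewer.get_calibration(n);print(n,c)
    cv2.imwrite(f'pics/{n}0.png',im[:,:,::-1])
    for t,z in [('cap',.04),('neck',.153),('cleaner',.12),('drain_cap',.03),('dish',.02),('oil',.1),('screws',.07),('tape',.02),('driver',.015)]:
        for b in boxes_of(n,t)[:4]:
            print(n,t,round(b['conf'],2),np.round(b['location']),np.round(pix2w(c,b['location'],z),3))
E
```

```text
{'time_s': np.float64(0.0), 'qpos': array([-74.595,  18.439,  -4.016,  83.175,   1.297,  78.542,  -3.26 ]), 'joint_velocities': array([-0.003, -0.018, -0.075, -0.098, -0.051,  0.06 , -0.07 ]), 'effort': array([ 1.0000e-03, -4.9129e+01, -4.0300e-01, -3.1252e+01, -6.4000e-02,
        4.4000e-02,  0.0000e+00]), 'tool_pos': array([0.164, 0.628, 0.221]), 'tool_rot': array([-1.79890e+02,  7.00000e-03,  1.65406e+02]), 'force': array([ 0.195, -0.269, -1.031]), 'wrist_torque': array([-0.028,  0.003,  0.007]), 'grasp_force': np.float64(0.0), 'grip_width': np.float64(0.087)}
scene {'fov_y': 48.1788052956718, 'cx': 319.8529054481216, 'cy': 249.41904292687212, 'k1': 0.05009461380497906, 'position': array([ 1.35352443, -0.53596287,  0.88902485]), 'orientation': array([50.01989526, -0.14458776, 61.12884125])}
scene cap 0.94 [138. 315.] [ 0.473 -0.49   0.04 ]
scene cap 0.76 [234. 308.] [ 0.552 -0.303  0.04 ]
scene cap 0.73 [291. 383.] [ 0.787 -0.284  0.04 ]
scene neck 0.76 [404. 227.] [0.609 0.092 0.153]
scene cleaner 0.91 [402. 257.] [0.66  0.054 0.12 ]
scene cleaner 0.4 [235. 307.] [ 0.626 -0.324 
[... 435 characters left out ...]
000790056263, 'k1': 0.02600262436607381, 'position': array([ 0.37102003, -0.10987705,  1.05677286]), 'orientation': array([ 10.80473058,   1.49203246, -89.46857924])}
top cap 0.84 [494. 289.] [ 0.456 -0.481  0.04 ]
top cap 0.74 [409. 251.] [ 0.542 -0.291  0.04 ]
top cap 0.55 [400. 162.] [ 0.762 -0.275  0.04 ]
top neck 0.84 [237. 214.] [0.601 0.093 0.153]
top cleaner 0.78 [242. 222.] [0.591 0.088 0.12 ]
top drain_cap 0.54 [385. 298.] [ 0.435 -0.234  0.03 ]
top dish 0.57 [355. 250.] [ 0.548 -0.166  0.02 ]
top oil 0.71 [393. 192.] [ 0.667 -0.247  0.1  ]
top screws 0.73 [341. 179.] [ 0.708 -0.131  0.07 ]
top tape 0.8 [144. 346.] [0.32  0.322 0.02 ]
top driver 0.61 [264. 312.] [0.4   0.048 0.015]
```

View pics/top0.png

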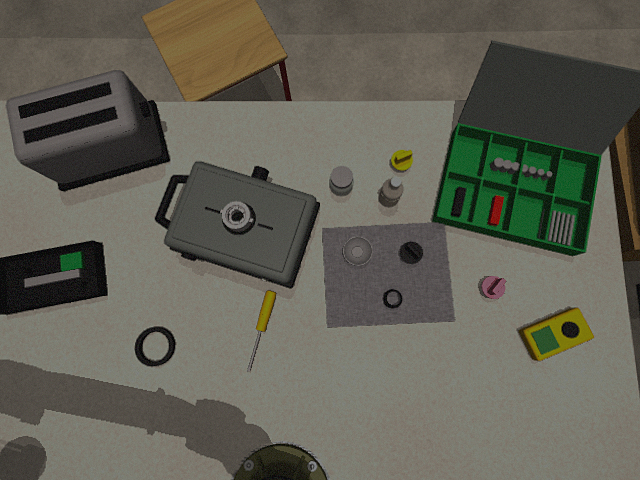

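View pics/scene0.png

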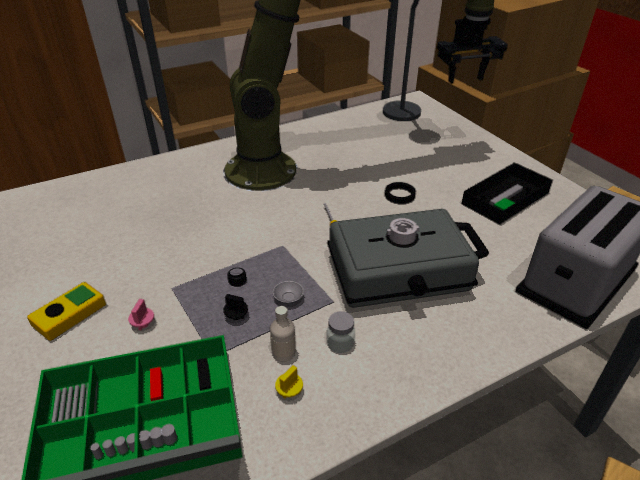

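Top view: black cap at about (411,252), neck at (237,216), ribs on the line (205,208)–(272,229). The pink and yellow caps are look-alikes. Next I work out the way to a hover above the cap.

```bash
cat >> h.py <<'E'
def plan(P,yaw=None,tilt=True):
    """row numbers from present pose to TCP P, pointing down with yaw"""
    o=env.get_obs(); A=Rot(o['tool_rot']); s=A.T@(np.array(P)-o['tool_pos'])/.2
    y=o['tool_rot'][2] if yaw is None else yaw
    B=R.from_euler('xyz',[180,0,y],degrees=True).as_matrix()
    r=R.from_matrix(A.T@B).as_rotvec()/1.5
    return np.round(np.r_[s,r],4)
E
python3 - <<'E'
from h import *
c=viewer.get_calibration('top')
a=pix2w(c,(205,208),.125);b=pix2w(c,(272,229),.125);print(a,b,np.degrees(np.arctan2(*(a-b)[1::-1])))
for P,y in [((.40,.48,.3),140),((.58,.2,.32),110),((.56,-.1,.32),80),((.535,-.29,.30),62)]: print(plan(P,y))
E
```

```text
[0.62236828 0.17004597 0.125     ] [0.57548308 0.02037944 0.125     ] 72.60608318276718
[-1.3304 -0.4235 -0.387   0.      0.      0.2956]
[-2.5542e+00 -1.5515e+00 -4.8700e-01  1.0000e-04  0.0000e+00  6.4460e-01]
[-2.8354e+00 -3.0282e+00 -4.8710e-01  1.0000e-04  0.0000e+00  9.9370e-01]
[-2.9539e+00 -3.9791e+00 -3.8710e-01  1.0000e-04  0.0000e+00  1.2032e+00]
```

Request:
apply_moves:
  moves:
    - [-0.25,-0.04,-0.2,0,0,0.05,1]
    - [-0.5,-0.08,-0.4,0,0,0.1,1]
    - [-0.75,-0.12,-0.4,0,0,0.15,1]
    - [-0.98,-0.16,-0.4,0,0,0.21,1]

```text
time_s: 1.4
tool_pos: [0.3269, 0.5579, 0.3035]
tool_rot: [179.7, -0.0, 147.3]
force: [1.3, 0.4, -0.1]
grip_width: 0.0874
grasp_force: 0.0
```

Request:
apply_moves:
  moves:
    - [-0.25,-0.04,0,0,0,0.05,1]
    - [-0.5,-0.08,0,0,0,0.1,1]
    - [-0.75,-0.12,0,0,0,0.15,1]
    - [-0.98,-0.18,0,0,0,0.21,1]

```text
time_s: 1.8
tool_pos: [0.4728, 0.4201, 0.3008]
tool_rot: [180.0, -0.0, 129.1]
force: [0.0, 0.7, 0.5]
grip_width: 0.0868
grasp_force: 0.0
```

Request:
apply_moves:
  moves:
    - [-0.25,-0.04,0,0,0,0.05,1]
    - [-0.5,-0.08,0,0,0,0.1,1]
    - [-0.75,-0.12,0,0,0,0.15,1]
    - [-0.98,-0.18,0,0,0,0.21,1]

```text
time_s: 2.2
tool_pos: [0.5685, 0.2452, 0.3008]
tool_rot: [180.0, -0.0, 111.1]
force: [0.9, 0.3, 0.3]
grip_width: 0.0867
grasp_force: 0.0
```

Request:
apply_moves:
  moves:
    - [-0.25,-0.04,0,0,0,0.05,1]
    - [-0.5,-0.08,0,0,0,0.1,1]
    - [-0.75,-0.12,0,0,0,0.15,1]
    - [-0.98,-0.18,0,0,0,0.21,1]

```text
time_s: 2.6
tool_pos: [0.6054, 0.0493, 0.3009]
tool_rot: [180.0, -0.0, 93.0]
force: [0.5, -0.1, 0.2]
grip_width: 0.0869
grasp_force: 0.0
```

Request:
apply_moves:
  moves:
    - [-0.25,-0.04,0,0,0,0.05,1]
    - [-0.5,-0.08,0,0,0,0.1,1]
    - [-0.75,-0.12,0,0,0,0.15,1]
    - [-0.98,-0.18,0,0,0,0.21,1]

```text
time_s: 3.0
tool_pos: [0.5798, -0.1483, 0.3009]
tool_rot: [180.0, -0.0, 75.0]
force: [0.2, 0.7, -0.3]
grip_width: 0.0872
grasp_force: 0.0
```

```bash
python3 - <<'E'
from h import *
o=env.get_obs();print(o['tool_pos'],o['tool_rot'],o['qpos'],o['time_s']);print(plan((.52,-.29,.30),62))
E
```

```text
[ 0.5798065  -0.14833223  0.30085568] [ 1.79954661e+02 -1.31365807e-02  7.49747447e+01] [-19.49419005  11.77412617  37.18100703  84.98846952  -7.11970748
  85.57155836   2.62362532] 3.0
[-7.616e-01 -1.052e-01  4.000e-03  5.000e-04 -2.000e-04  1.510e-01]
```

Request:
apply_moves:
  moves:
    - [-0.25,-0.03,0,0,0,0.05,1]
    - [-0.5,-0.07,0,0,0,0.1,1]
    - [-0.76,-0.1,0,0,0,0.15,1]
    - [-0.76,-0.1,0,0,0,0.15,1]
    - [-0.76,-0.1,0,0,0,0.15,1]

```text
time_s: 3.5
tool_pos: [0.5207, -0.2902, 0.301]
tool_rot: [180.0, -0.0, 62.0]
force: [0.7, 1.0, -0.4]
grip_width: 0.0871
grasp_force: 0.0
```

```bash
python3 - <<'E'
from h import *
o=env.get_obs();print(o['tool_pos'],o['tool_rot'],o['qpos'])
im=viewer.read_camera('wrist');c=viewer.get_calibration('wrist');print(c)
cv2.imwrite('pics/w1.png',im[:,:,::-1])
for t,z in [('cap',.045),('cap_grip',.06),('drain_cap',.03),('dish',.02),('oil',.1)]:
    for b in masks_of('wrist',t)[:3]:
        p=b['pixels'];print(t,round(b['conf'],2),np.round(b['location']),p.sum(),np.round(pix2w(c,b['location'],z),4))
E
```

```text
[ 0.52071422 -0.290194    0.30104759] [ 1.79962833e+02 -1.20925303e-02  6.20383993e+01] [-10.14371691  12.21894443  43.76067157  85.46287876  -8.45725809
  85.65909157   5.63936229]
{'fov_y': 60.87359733808567, 'cx': 318.60497257119897, 'cy': 233.97274194366892, 'k1': -0.008047434659766437, 'position': array([ 0.56036514, -0.21421867,  0.46240658]), 'orientation': array([-17.58511195,  -0.04660505, -27.72779097])}
cap 0.66 [353. 332.] 522 [ 0.479  -0.4555  0.045 ]
cap 0.65 [543.  61.] 2735 [ 0.7678 -0.2782  0.045 ]
cap 0.57 [345. 180.] 1965 [ 0.5506 -0.2923  0.045 ]
cap_grip 0.6 [540.  63.] 2803 [ 0.7567 -0.2762  0.06  ]
drain_cap 0.84 [239. 180.] 652 [ 0.4494 -0.2431  0.03  ]
dish 0.85 [287.  70.] 4362 [ 0.548  -0.1704  0.02  ]
oil 0.75 [456.  67.] 3916 [ 0.6747 -0.2409  0.1   ]
```

View pics/w1.png

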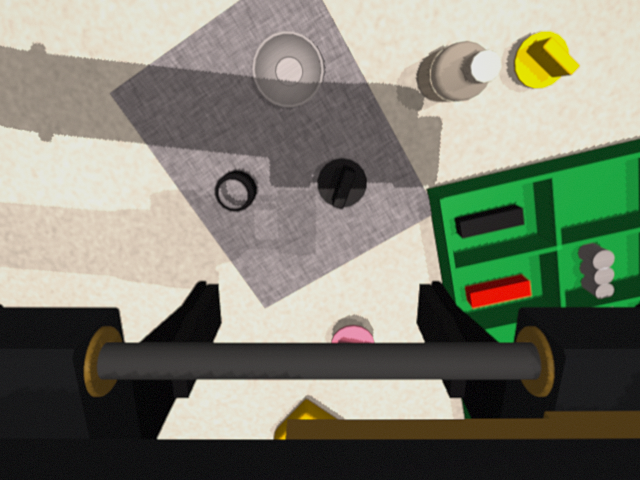

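The wrist view shows the cap at (342,183), with its wing running slightly off vertical. I enlarge that area.

```bash
python3 - <<'E'
import cv2,numpy as np
im=cv2.imread('pics/w1.png')[148:218,302:382].astype(float)
im=255*np.clip(im/110,0,1)**.5
cv2.imwrite('pics/w1c.png',cv2.resize(im.astype(np.uint8),None,fx=8,fy=8,interpolation=cv2.INTER_CUBIC))
E
```

```text
(no output)
```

View pics/w1c.png

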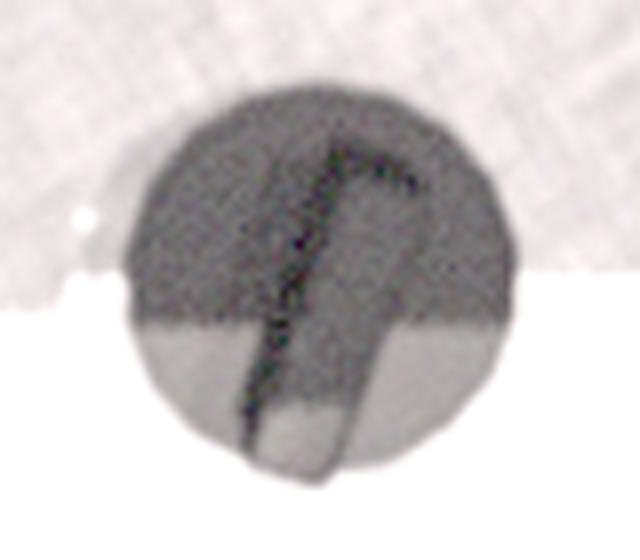

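```bash
python3 - <<'E'
from h import *
c=viewer.get_calibration('wrist')
q=lambda u,v:(302+u/8,148+v/8)
print(pix2w(c,q(323.5,277),.025),pix2w(c,q(342,323),.06))
for a,b in [((418,185),(335,470)),((350,160),(262,455))]:
    d=pix2w(c,q(*a),.06)-pix2w(c,q(*b),.06);print(np.degrees(np.arctan2(d[1],d[0])),np.linalg.norm(d))
E
```

```text
[ 0.546724   -0.29605375  0.025     ] [ 0.54733018 -0.29561417  0.06      ]
47.636345156820354 0.03730516993697058
46.88862949154013 0.03860641568133379
```

```bash
python3 - <<'E'
from h import *
print(plan((.547,-.2958,.12),47.3))
E
```

```text
[ 1.410e-02  1.292e-01  9.026e-01 -2.000e-04 -3.000e-04  1.763e-01]
```

Request:
apply_moves:
  moves:
    - [0.014,0.129,0.2,0,0,0.09,1]
    - [0.014,0.129,0.4,0,0,0.171,1]
    - [0.014,0.129,0.6,0,0,0.171,1]
    - [0.014,0.129,0.8,0,0,0.171,1]
    - [0.014,0.129,0.9,0,0,0.171,1]
    - [0.014,0.129,0.9,0,0,0.171,1]

```text
time_s: 4.4
tool_pos: [0.5443, -0.2952, 0.117]
tool_rot: [-179.6, 0.1, 47.7]
force: [-0.3, 0.3, -0.4]
grip_width: 0.0869
grasp_force: 0.0
```

```bash
python3 - <<'E'
from h import *
o=env.get_obs();print(o['tool_rot'],o['qpos'])
print(plan((.547,-.2958,.03),47.3))
im=viewer.read_camera('wrist');c=viewer.get_calibration('wrist')
cv2.imwrite('pics/w2.png',np.clip(im[:,:,::-1]*1.5,0,255).astype(np.uint8))
print(w2pix(c,(.547,-.2958,.06)),w2pix(c,(.547,-.2958,.025)))
E
```

```text
[-1.79631532e+02  1.35346637e-01  4.76812498e+01] [ -8.22992629  23.12935689  42.97636147  96.10742941 -16.73264918
  67.81875143  -3.37493524]
[ 0.0078  0.0145  0.4351 -0.0043  0.0016  0.0044]
[319.96106363 253.12309989] [319.89012878 234.585275  ]
```

View pics/w2.png

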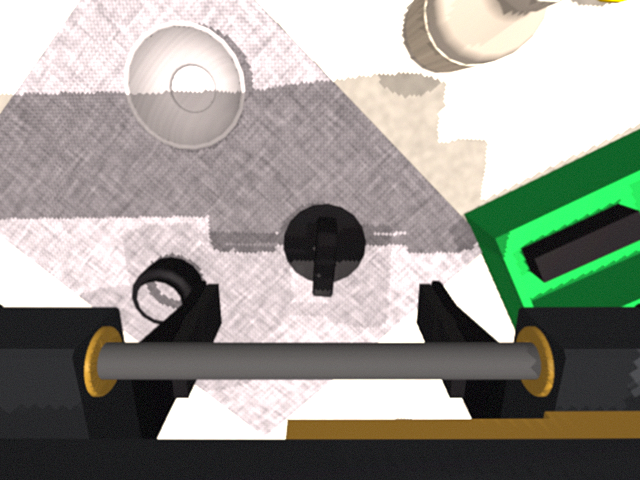

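The cap's shoulder is centred at (324,245) and its wing is nearly vertical in the picture, about (326,219)–(322,296). I refine the pose from this.

```bash
python3 - <<'E'
from h import *
o=env.get_obs();print(o['tool_pos'],o['tool_rot'],o['time_s'])
c=viewer.get_calibration('wrist')
im=viewer.read_camera('wrist');g=im[190:310,270:380].astype(float).max(2)
g=255*np.clip(g/90,0,1)**.5
cv2.imwrite('pics/w2c.png',cv2.resize(g.astype(np.uint8),None,fx=5,fy=5,interpolation=cv2.INTER_CUBIC))
print(c['position'])
print(pix2w(c,(324,245),.025),pix2w(c,(324,257),.06))
E
```

```text
[ 0.54566797 -0.29636539  0.11950745] [-1.79847748e+02  6.17102516e-02  4.76607420e+01] 4.45
[ 0.60199443 -0.23484981  0.28099664]
[ 0.5441361  -0.30300541  0.025     ] [ 0.54712112 -0.29913961  0.06      ]
```

View pics/w2c.png

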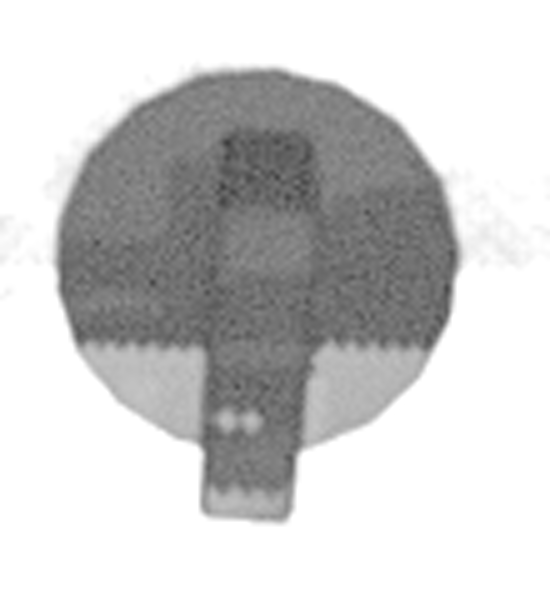

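```bash
python3 - <<'E'
from h import *
o=env.get_obs();print(o['tool_pos'],o['tool_rot'],o['time_s'])
c=viewer.get_calibration('wrist')
q=lambda u,v:(270+u/5,190+v/5)
print(pix2w(c,q(257,262),.025),pix2w(c,q(259.5,361),.06))
d=pix2w(c,q(270,205),.06)-pix2w(c,q(249,518),.06);print(np.degrees(np.arctan2(d[1],d[0])),np.linalg.norm(d))
print(plan((.547,-.2965,.03),46))
E
```

```text
[ 0.54663297 -0.29725702  0.12123923] [ 1.79980175e+02 -9.90512891e-05  4.76407905e+01] 4.5
[ 0.5449449  -0.30196213  0.025     ] [ 0.54474998 -0.30221071  0.06      ]
44.22015886788481 0.039411386404563806
[ 4.000e-03 -1.400e-03  4.562e-01  2.000e-04 -0.000e+00  1.910e-02]
```

```bash
python3 - <<'E'
from h import *
im=viewer.read_camera('wrist');c=viewer.get_calibration('wrist')
o=env.get_obs();print(o['tool_pos'],o['tool_rot'])
g=im.max(2); m=(g<75).astype(np.uint8); m[:,:260]=0;m[:,390:]=0;m[:190]=0;m[310:]=0
g=im[190:310,270:380].astype(float).max(2)
# circle: fit upper & side edges using column/row extents of dark blob
n,l,s,_=cv2.connectedComponentsWithStats(m)
k=l[242,321];b=l==k;print(s[k])
ys,xs=np.nonzero(b)
ct=max(cv2.findContours(b.astype(np.uint8),0,1)[0],key=len)[:,0].astype(float)
up=ct[ct[:,1]<250]
A=np.c_[2*up,np.ones(len(up))];x=np.linalg.lstsq(A,(up**2).sum(1),rcond=None)[0];print('circ',x[:2],np.sqrt(x[2]+x[:2]@x[:2]))
print(pix2w(c,x[:2],.025), pix2w(c,x[:2],.027))
cv2.imwrite('pics/x.png',im)
print('ratio bottom of wing', ys.max(), [ (xs[ys==r].min(),xs[ys==r].max()) for r in range(ys.max()-8,ys.max()+1)])
E
```

```text
[ 0.54713227 -0.29783263  0.12219836] [ 1.79878304e+02 -3.99127400e-02  4.76237898e+01]
[ 278  202   83   91 5179]
circ [318.11047061 242.51469471] 40.24463294558739
[ 0.54373262 -0.30141114  0.025     ] [ 0.54418851 -0.30090609  0.027     ]
ratio bottom of wing 292 [(np.int64(308), np.int64(326)), (np.int64(307), np.int64(326)), (np.int64(307), np.int64(326)), (np.int64(307), np.int64(325)), (np.int64(307), np.int64(325)), (np.int64(307), np.int64(325)), (np.int64(307), np.int64(325)), (np.int64(308), np.int64(325)), (np.int64(309), np.int64(324))]
```

```bash
cat > m.py <<'E'
from h import *
def meas():
    im=viewer.read_camera('wrist');c=viewer.get_calibration('wrist')
    o=env.get_obs();print(o['tool_pos'],o['tool_rot'])
    u0=w2pix(c,(.5445,-.3005,.025)).astype(int);print(u0)
    g=im.max(2); m=(g<75).astype(np.uint8); w=70;m[:,:u0[0]-w]=0;m[:,u0[0]+w:]=0;m[:max(0,u0[1]-w)]=0;m[u0[1]+w:]=0
    n,l,s,_=cv2.connectedComponentsWithStats(m);b=l==l[u0[1],u0[0]];print(s[l[u0[1],u0[0]]])
    ct=max(cv2.findContours(b.astype(np.uint8),0,1)[0],key=len)[:,0].astype(float)
    up=ct[ct[:,1]<u0[1]+5]
    A=np.c_[2*up,np.ones(len(up))];x=np.linalg.lstsq(A,(up**2).sum(1),rcond=None)[0];print('circ',x[:2],np.sqrt(x[2]+x[:2]@x[:2]))
    print(pix2w(c,x[:2],.027)); cv2.imwrite('pics/x.png',im[:,:,::-1])
E
python3 -c "
from h import *
print(plan((.5445,-.3005,.1),45.5))"
```

```text
[-0.0188 -0.001   0.111   0.0014 -0.0005  0.0247]
```

Request:
apply_moves:
  moves:
    - [-0.019,0,0.1,0,0,0.024,1]
    - [-0.019,0,0.1,0,0,0.024,1]
    - [-0.019,0,0.1,0,0,0.024,1]
    - [-0.019,0,0.1,0,0,0.024,1]
    - [-0.019,0,0.1,0,0,0.024,1]

```text
time_s: 5.05
tool_pos: [0.5442, -0.3006, 0.1019]
tool_rot: [179.9, -0.1, 45.6]
force: [-0.2, 0.2, -0.3]
grip_width: 0.0871
grasp_force: 0.0
```

```bash
python3 -c "
from m import *
meas()
meas()
print(plan((.5445,-.3005,.03),45.5))"
```

```text
[ 0.54404453 -0.30059403  0.10164683] [ 1.79927652e+02 -5.06233039e-02  4.55377935e+01]
[318 245]
[ 274  203   88   99 6042]
circ [316.8603074  246.67980541] 43.61541156980521
[ 0.54337275 -0.29992486  0.027     ]
[ 0.54385875 -0.30056975  0.10140933] [ 1.79946804e+02 -3.64231410e-02  4.55334866e+01]
[319 245]
[ 274  203   88   99 6059]
circ [317.12570188 246.84768225] 43.807554579492226
[ 0.54328628 -0.29999912  0.027     ]
[ 0.0023  0.0017  0.357   0.0006 -0.0004  0.0004]
```

Request:
apply_moves:
  moves:
    - [0,0.003,0.1,0,0,0,1]
    - [0,0.003,0.2,0,0,0,1]
    - [0,0.003,0.28,0,0,0,1]
    - [0,0.003,0.345,0,0,0,1]
    - [0,0.003,0.345,0,0,0,1]
    - [0,0.003,0.345,0,0,0,1]

```text
time_s: 5.75
tool_pos: [0.5439, -0.3012, 0.0319]
tool_rot: [180.0, 0.0, 45.5]
force: [-0.1, 0.0, -0.2]
grip_width: 0.0871
grasp_force: 0.0
```

Request:
apply_moves:
  moves:
    - [0,0,0,0,0,0,0]
    - [0,0,0,0,0,0,0]
    - [0,0,0,0,0,0,0]
    - [0,0,0,0,0,0,0]
    - [0,0,0,0,0,0,0]
    - [0,0,0,0,0,0,0]
    - [0,0,0,0,0,0,0]
    - [0,0,0,0,0,0,0]
    - [0,0,0,0,0,0,0]
    - [0,0,0,0,0,0,0]
  grip_force: 25

```text
time_s: 6.75
tool_pos: [0.5439, -0.3009, 0.0317]
tool_rot: [180.0, -0.0, 45.5]
force: [-0.6, 0.3, -0.8]
grip_width: 0.0149
grasp_force: 0.0
```

Request:
apply_moves:
  moves:
    - [0,0,0,0,0,0,0]
    - [0,0,0,0,0,0,0]
    - [0,0,0,0,0,0,0]
    - [0,0,0,0,0,0,0]

```text
time_s: 7.15
tool_pos: [0.5438, -0.3009, 0.0316]
tool_rot: [-180.0, -0.0, 45.5]
force: [0.7, -0.0, -0.2]
grip_width: 0.0119
grasp_force: 25.0
```

```bash
python3 -c "
from h import *
o=env.get_obs();print({k:np.round(v,3) for k,v in o.items()})"
```

```text
{'time_s': np.float64(7.15), 'qpos': array([ -5.738,  28.754,  40.77 , 100.058, -21.451,  59.223,  -1.767]), 'joint_velocities': array([ 0.121, -0.044,  0.067, -0.001, -0.057,  0.019,  0.005]), 'effort': array([-3.0000e-02, -4.5022e+01,  1.0248e+01, -2.5714e+01, -7.2000e-02,
        1.2000e-02, -0.0000e+00]), 'tool_pos': array([ 0.544, -0.301,  0.032]), 'tool_rot': array([-1.79991e+02, -2.00000e-03,  4.55140e+01]), 'force': array([ 0.67 , -0.045, -0.201]), 'wrist_torque': array([-0.113,  0.111, -0.047]), 'grasp_force': np.float64(24.999), 'grip_width': np.float64(0.012)}
```

Request:
apply_moves:
  moves:
    - [0,0,-0.1,0,0,0,0]
    - [0,0,-0.3,0,0,0,0]
    - [0,0,-0.5,0,0,0,0]
    - [0,0,-0.7,0,0,0,0]
    - [0,0,-0.9,0,0,0,0]
    - [0,0,-1,0,0,0,0]
    - [0,0,-1,0,0,0,0]

```text
time_s: 7.85
tool_pos: [0.5453, -0.3022, 0.2353]
tool_rot: [179.7, -0.2, 45.5]
force: [0.3, -1.1, -1.9]
grip_width: 0.0117
grasp_force: 25.0
```

```bash
python3 -c "
from h import *
print(plan((.57,-.12,.29),58), plan((.59,.04,.3),72.6))"
```

```text
[ 0.7369 -0.5487 -0.2745  0.0041 -0.0014 -0.1454] [ 1.3778e+00 -1.0378e+00 -3.2560e-01  4.2000e-03 -9.0000e-04 -3.1530e-01]
```

Request:
apply_moves:
  moves:
    - [0.18,-0.14,-0.1,0,0,-0.04,0]
    - [0.36,-0.28,-0.2,0,0,-0.08,0]
    - [0.54,-0.41,-0.28,0,0,-0.12,0]
    - [0.74,-0.55,-0.28,0,0,-0.145,0]

```text
time_s: 8.25
tool_pos: [0.5694, -0.1175, 0.2887]
tool_rot: [179.9, -0.1, 58.0]
force: [1.6, -0.3, -0.0]
grip_width: 0.012
grasp_force: 25.0
```

Request:
apply_moves:
  moves:
    - [0.2,-0.09,-0.05,0,0,-0.05,0]
    - [0.4,-0.18,-0.05,0,0,-0.1,0]
    - [0.57,-0.26,-0.05,0,0,-0.15,0]
    - [0.73,-0.34,-0.05,0,0,-0.17,0]
    - [0.73,-0.34,-0.05,0,0,-0.17,0]
    - [0.73,-0.34,-0.05,0,0,-0.17,0]
    - [0.73,-0.34,-0.05,0,0,-0.17,0]
    - [0.73,-0.34,-0.05,0,0,-0.17,0]

```text
time_s: 9.05
tool_pos: [0.5887, 0.0397, 0.2974]
tool_rot: [-180.0, 0.0, 72.4]
force: [-1.2, 0.4, -0.4]
grip_width: 0.0116
grasp_force: 25.0
```

```bash
python3 - <<'E'
from h import *
im=viewer.read_camera('wrist');c=viewer.get_calibration('wrist')
o=env.get_obs();print(o['tool_pos'],o['tool_rot'],o['qpos'])
cv2.imwrite('pics/w3.png',im[:,:,::-1]);np.savez('pics/w3.npz',**{k:np.array(v) for k,v in c.items()})
print(c['position'],w2pix(c,(.603,.093,.153)))
for b in masks_of('wrist','neck')[:2]: print(b['conf'],b['location'],pix2w(c,b['location'],.15))
E
```

```text
[0.58873633 0.03990415 0.29754144] [-1.79994213e+02  1.17296103e-02  7.24286170e+01] [-34.51894832  10.2569012   32.60339435  86.34352322  -5.51744793
  85.02161128 -19.42329705]
[0.61358232 0.11951289 0.45908374] [315.57144647 144.57771796]
0.69 [303.2, 152.4] [0.59234489 0.09006311 0.15      ]
```

View pics/w3.png

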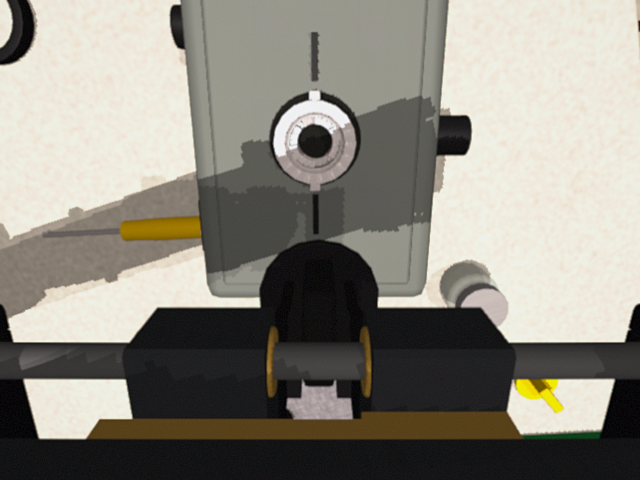

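The neck rim is centred near (315,140), with ribs at (314,32)–(315,80) and (316,195)–(316,233). The held cap is at (318,290). I measure these finely.

```bash
python3 - <<'E'
from h import *
c=dict(np.load('pics/w3.npz'));im=cv2.imread('pics/w3.png');g=im.max(2)
pts=[]
for r in list(range(36,78,2))+list(range(198,232,2)):
    s=g[r,305:327].astype(float);w=np.clip(np.median(s)*.9-s,0,None);pts.append(pix2w(c,(305+(w*np.arange(22)).sum()/w.sum(),r),.125))
pts=np.array(pts)
for P in (pts,pts[:21],pts[21:]):
    v=np.linalg.svd(P[:,:2]-P[:,:2].mean(0))[2][0];print('ribs',P.mean(0),np.degrees(np.arctan2(v[1],v[0]))%180)
up=pts
cv2.imwrite('pics/w3c.png',cv2.resize(im[80:200,255:375],None,fx=5,fy=5,interpolation=cv2.INTER_CUBIC))
# rib ends
for col in (315,316): print(g[20:95:1,col].tolist(), g[180:245,col].tolist())
E
```

```text
ribs [0.60457617 0.10073951 0.125     ] 72.69127590349076
ribs [0.62098249 0.15338476 0.125     ] 72.54978487290222
ribs [0.58430956 0.03570715 0.125     ] 72.90115269355046
[151, 154, 152, 155, 152, 153, 153, 154, 153, 154, 156, 141, 87, 61, 63, 62, 65, 65, 65, 63, 65, 66, 66, 65, 63, 66, 65, 64, 67, 67, 66, 66, 69, 68, 68, 67, 67, 66, 68, 66, 66, 68, 66, 67, 68, 68, 65, 68, 68, 69, 67, 71, 69, 69, 68, 67, 69, 66, 66, 70, 88, 118, 143, 154, 154, 154, 154, 150, 133, 115, 161, 227, 241, 241, 240] [161, 163, 163, 162, 160, 160, 158, 157, 156, 155, 134, 96, 75, 65, 43, 19, 18, 16, 21, 11, 16, 18, 16, 17, 16, 19, 19, 14, 16, 21, 18, 13, 12, 14, 15, 15, 21, 19, 15, 21, 11, 17, 16, 21, 16, 14, 16, 16, 19, 19, 18, 18, 12, 24, 55, 72, 75, 76, 72, 57, 33, 8, 15, 19, 22]
[153, 152, 153, 153, 154, 153, 154, 153, 152, 155, 154, 140, 87, 65, 64, 65, 64, 63, 62, 64, 66, 65, 64, 65, 65, 67, 67, 64, 65, 63, 66, 67, 66, 65, 67, 69, 65, 65, 63, 60, 62, 64, 64, 65, 65, 62, 64, 65, 66, 63, 67, 69, 68, 67, 66, 66, 65, 66, 63, 66, 88, 124, 146, 156, 153, 153, 153, 151, 133, 114, 163, 228, 241, 242, 241] [165, 166, 163, 157, 155, 161, 161, 158, 156, 155, 130, 93, 74, 64, 43, 20, 16, 17, 17, 15, 15, 15, 18, 18, 14, 14, 15, 13, 14, 15, 16, 18, 17, 19, 15, 14, 14, 19, 19, 17, 18, 15, 14, 20, 15, 17, 17, 13, 17, 18, 11, 19, 16, 26, 55, 70, 75, 75, 71, 52, 27, 9, 16, 19, 20]
```

View pics/w3c.png

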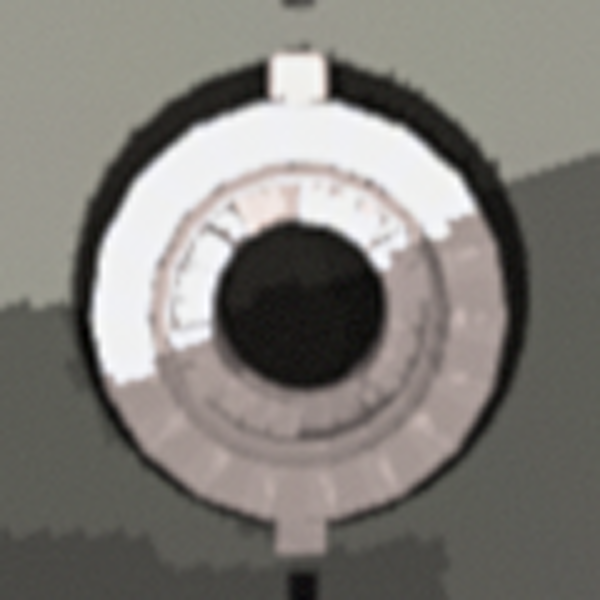

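```bash
python3 - <<'E'
from h import *
c=dict(np.load('pics/w3.npz'))
print(pix2w(c,(314.9,142),.153))
a=pix2w(c,(315.5,31.8),.125);b=pix2w(c,(315.5,234),.125);a2=pix2w(c,(315.5,80.3),.125);b2=pix2w(c,(315.5,194.2),.125)
print((a+b)/2,(a2+b2)/2)
import json
N=(a+b)/2
print(plan((.6035,.0945,.22),72.7))
E
```

```text
[0.60309438 0.09491883 0.153     ]
[0.60303191 0.09390362 0.125     ] [0.6031741  0.09434679 0.125     ]
[ 0.2812 -0.0118  0.3883  0.      0.     -0.0029]
```

Request:
apply_moves:
  moves:
    - [0.1,-0.003,0.1,0,0,-0.003,0]
    - [0.2,-0.007,0.2,0,0,-0.003,0]
    - [0.282,-0.01,0.32,0,0,-0.003,0]
    - [0.282,-0.01,0.42,0,0,-0.003,0]
    - [0.282,-0.01,0.48,0,0,-0.003,0]
    - [0.282,-0.01,0.48,0,0,-0.003,0]
    - [0.282,-0.01,0.48,0,0,-0.003,0]
    - [0.282,-0.01,0.48,0,0,-0.003,0]
    - [0.282,-0.01,0.48,0,0,-0.003,0]

```text
time_s: 10.05
tool_pos: [0.6046, 0.0957, 0.2031]
tool_rot: [179.9, -0.1, 72.8]
force: [0.2, 0.4, -1.0]
grip_width: 0.0118
grasp_force: 25.0
```

```bash
cat > s.py <<'E'
from h import *
o=env.get_obs();print(o['time_s'],'pos',np.round(o['tool_pos'],4),'rot',np.round(o['tool_rot'],2),'F',np.round(o['force'],1),'T',np.round(o['wrist_torque'],3),'j7',round(float(o['qpos'][6]),1))
E
python3 - <<'E'
from s import *
print(plan((.6031,.0945,.2),72.7))
im=viewer.read_camera('wrist');cv2.imwrite('pics/w4.png',im[100:400,120:520,::-1].repeat(2,0).repeat(2,1))
E
```

```text
10.05 pos [0.6046 0.0957 0.2031] rot [ 1.7989e+02 -8.0000e-02  7.2810e+01] F [ 0.2  0.4 -1. ] T [-0.111  0.07   0.01 ] j7 -22.4
[-0.0079 -0.0052  0.0154  0.0012 -0.0009  0.0012]
```

View pics/w4.png

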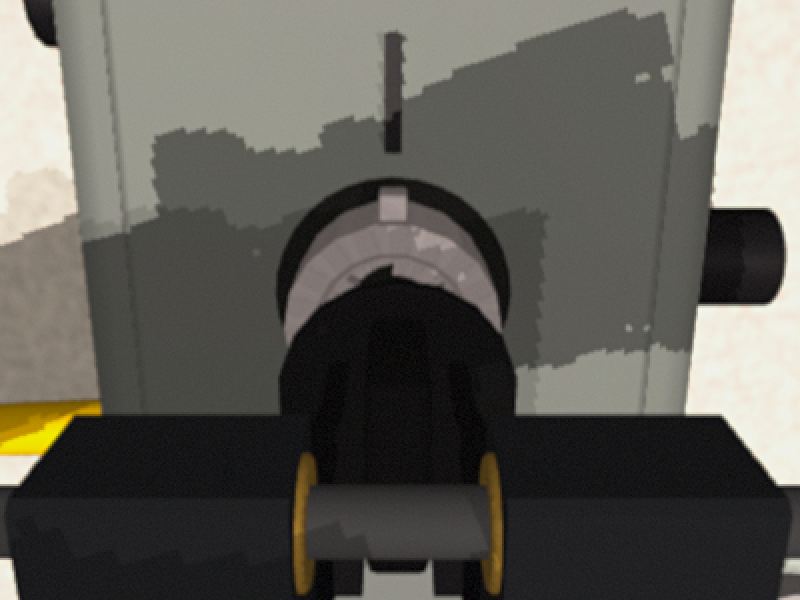

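The cap sits straight over the neck, wing in line with the rib (crop column about 393–397). Descending gently.

Request:
apply_moves:
  moves:
    - [0,0,0.03,0,0,0,0]
    - [0,0,0.06,0,0,0,0]
    - [0,0,0.075,0,0,0,0]
    - [0,0,0.075,0,0,0,0]
    - [0,0,0.075,0,0,0,0]
    - [0,0,0.075,0,0,0,0]
    - [0,0,0.075,0,0,0,0]

```text
time_s: 10.8
tool_pos: [0.604, 0.096, 0.1869]
tool_rot: [180.0, -0.0, 72.8]
force: [-0.1, -0.0, -1.6]
grip_width: 0.0119
grasp_force: 25.0
```

```bash
python3 s.py
```

```text
10.8 pos [0.604  0.096  0.1869] rot [ 1.7998e+02 -2.0000e-02  7.2840e+01] F [-0.1 -0.  -1.6] T [-0.086  0.059  0.02 ] j7 -22.2
```

Request:
apply_moves:
  moves:
    - [-0.008,-0.002,0.01,0,0,0,0]
    - [-0.008,-0.002,0.02,0,0,0,0]
    - [-0.008,-0.002,0.03,0,0,0,0]
    - [-0.008,-0.002,0.04,0,0,0,0]
    - [-0.008,-0.002,0.05,0,0,0,0]
    - [-0.008,-0.002,0.05,0,0,0,0]
    - [-0.008,-0.002,0.05,0,0,0,0]

```text
time_s: 11.5
tool_pos: [0.6029, 0.0946, 0.1766]
tool_rot: [-180.0, 0.0, 72.8]
force: [0.3, 0.1, -0.5]
grip_width: 0.0118
grasp_force: 25.0
```

```bash
python3 s.py
```

```text
11.5 pos [0.6029 0.0946 0.1766] rot [-180.      0.     72.85] F [ 0.3  0.1 -0.5] T [-0.173  0.08  -0.   ] j7 -21.9
```

Request:
apply_moves:
  moves:
    - [0,0,0.005,0,0,0,0]
    - [0,0,0.01,0,0,0,0]
    - [0,0,0.01,0,0,0,0]

```text
time_s: 11.8
tool_pos: [0.6029, 0.0946, 0.1746]
tool_rot: [-180.0, 0.0, 72.8]
force: [-0.0, -0.0, -0.3]
grip_width: 0.0121
grasp_force: 25.0
```

Request:
apply_moves:
  moves:
    - [0,0,0.005,0,0,0,0]
    - [0,0,0.005,0,0,0,0]
    - [0,0,0.005,0,0,0,0]

```text
time_s: 12.1
tool_pos: [0.603, 0.0946, 0.1737]
tool_rot: [-180.0, -0.0, 72.8]
force: [-0.1, 0.2, -1.4]
grip_width: 0.0119
grasp_force: 25.0
```

Request:
apply_moves:
  moves:
    - [0,0,0.005,0,0,0,0]
    - [0,0,0.005,0,0,0,0]
    - [0,0,0.005,0,0,0,0]

```text
time_s: 12.4
tool_pos: [0.603, 0.0946, 0.1727]
tool_rot: [-180.0, -0.0, 72.8]
force: [0.9, 0.8, -0.6]
grip_width: 0.0116
grasp_force: 25.0
```

Request:
apply_moves:
  moves:
    - [0,0,0.005,0,0,0,0]
    - [0,0,0.005,0,0,0,0]
    - [0,0,0.005,0,0,0,0]

```text
time_s: 12.7
tool_pos: [0.6031, 0.0946, 0.1718]
tool_rot: [180.0, -0.0, 72.8]
force: [0.4, -0.7, -0.7]
grip_width: 0.0119
grasp_force: 25.0
```

Request:
apply_moves:
  moves:
    - [0,0,0.005,0,0,0,0]
    - [0,0,0.005,0,0,0,0]
    - [0,0,0.005,0,0,0,0]

```text
time_s: 13.0
tool_pos: [0.6032, 0.0946, 0.1712]
tool_rot: [180.0, -0.0, 72.8]
force: [0.3, -0.0, 2.4]
grip_width: 0.0123
grasp_force: 25.0
```

Request:
apply_moves:
  moves:
    - [0,0,0.005,0,0,0,0]
    - [0,0,0.005,0,0,0,0]
    - [0,0,0.005,0,0,0,0]

```text
time_s: 13.3
tool_pos: [0.6034, 0.0946, 0.1705]
tool_rot: [179.9, -0.0, 72.8]
force: [-0.6, 0.2, 5.1]
grip_width: 0.0118
grasp_force: 25.0
```

```bash
python3 s.py
```

```text
13.3 pos [0.6034 0.0946 0.1705] rot [ 1.7994e+02 -5.0000e-02  7.2840e+01] F [-0.6  0.2  5.1] T [-0.057  0.322  0.028] j7 -21.8
```

Contact on the ledge at TCP z≈0.171 (about 6 N). Now turning gently clockwise.

Request:
apply_moves:
  moves:
    - [0,0,0,0,0,0.03,0]
    - [0,0,0,0,0,0.06,0]
    - [0,0,0,0,0,0.06,0]

```text
time_s: 13.6
tool_pos: [0.6035, 0.0947, 0.1705]
tool_rot: [179.9, -0.1, 67.6]
force: [-1.2, 0.5, 5.2]
grip_width: 0.0119
grasp_force: 25.0
```

```bash
python3 s.py
```

```text
13.6 pos [0.6035 0.0947 0.1705] rot [ 1.7994e+02 -6.0000e-02  6.7630e+01] F [-1.2  0.5  5.2] T [-0.127  0.273  0.02 ] j7 -26.8
```

Request:
apply_moves:
  moves:
    - [0,0,0,0,0,0.03,0]
    - [0,0,0,0,0,0.06,0]
    - [0,0,0,0,0,0.06,0]

```text
time_s: 13.9
tool_pos: [0.6035, 0.0948, 0.1705]
tool_rot: [179.9, -0.1, 62.5]
force: [-0.1, -0.1, 5.2]
grip_width: 0.0118
grasp_force: 25.0
```

```bash
python3 s.py
```

```text
13.9 pos [0.6035 0.0948 0.1705] rot [ 1.7994e+02 -6.0000e-02  6.2490e+01] F [-0.1 -0.1  5.2] T [-0.116  0.242  0.074] j7 -31.8
```

Request:
apply_moves:
  moves:
    - [0,0,0,0,0,0.03,0]
    - [0,0,0,0,0,0.05,0]
    - [0,0,0,0,0,0.05,0]

```text
time_s: 14.2
tool_pos: [0.6035, 0.0947, 0.1705]
tool_rot: [180.0, -0.1, 58.2]
force: [-1.0, 0.4, 5.3]
grip_width: 0.0119
grasp_force: 25.0
```

```bash
python3 s.py
```

```text
14.2 pos [0.6035 0.0947 0.1705] rot [ 1.7995e+02 -7.0000e-02  5.8200e+01] F [-1.   0.4  5.3] T [-0.086  0.3   -0.009] j7 -35.9
```

Request:
apply_moves:
  moves:
    - [0,0,0,0,0,0.03,0]
    - [0,0,0,0,0,0.06,0]
    - [0,0,0,0,0,0.06,0]

```text
time_s: 14.5
tool_pos: [0.6035, 0.0948, 0.1706]
tool_rot: [180.0, -0.1, 53.0]
force: [-0.8, 0.2, 5.0]
grip_width: 0.0119
grasp_force: 25.0
```

```bash
python3 s.py
```

```text
14.5 pos [0.6035 0.0948 0.1706] rot [ 1.7995e+02 -8.0000e-02  5.3030e+01] F [-0.8  0.2  5. ] T [-0.072  0.28   0.015] j7 -40.9
```

Request:
apply_moves:
  moves:
    - [0,0,0,0,0,0.03,0]
    - [0,0,0,0,0,0.06,0]
    - [0,0,0,0,0,0.06,0]

```text
time_s: 14.8
tool_pos: [0.6035, 0.0948, 0.1705]
tool_rot: [180.0, -0.1, 47.9]
force: [-0.6, -0.5, 5.3]
grip_width: 0.0115
grasp_force: 25.0
```

```bash
python3 s.py
```

```text
14.8 pos [0.6035 0.0948 0.1705] rot [ 1.7996e+02 -8.0000e-02  4.7870e+01] F [-0.6 -0.5  5.3] T [-0.035  0.265  0.023] j7 -45.8
```

Request:
apply_moves:
  moves:
    - [0,0,0,0,0,0.03,0]
    - [0,0,0,0,0,0.06,0]
    - [0,0,0,0,0,0.06,0]

```text
time_s: 15.1
tool_pos: [0.6034, 0.0948, 0.1705]
tool_rot: [180.0, -0.1, 42.7]
force: [-0.8, 0.7, 5.5]
grip_width: 0.0115
grasp_force: 25.0
```

```bash
python3 s.py
```

```text
15.1 pos [0.6034 0.0948 0.1705] rot [ 1.7998e+02 -8.0000e-02  4.2720e+01] F [-0.8  0.7  5.5] T [-0.044  0.371  0.077] j7 -50.8
```

Request:
apply_moves:
  moves:
    - [0,0,0,0,0,0.025,0]
    - [0,0,0,0,0,0.05,0]
    - [0,0,0,0,0,0.05,0]

```text
time_s: 15.4
tool_pos: [0.6034, 0.0948, 0.1705]
tool_rot: [180.0, -0.1, 38.4]
force: [-1.3, 0.7, 5.6]
grip_width: 0.0123
grasp_force: 25.0
```

```bash
python3 s.py
```

```text
15.4 pos [0.6034 0.0948 0.1705] rot [ 1.7999e+02 -7.0000e-02  3.8430e+01] F [-1.3  0.7  5.6] T [-0.076  0.357  0.081] j7 -54.9
```

Request:
apply_moves:
  moves:
    - [0,0,0,0,0,0.02,0]
    - [0,0,0,0,0,0.04,0]
    - [0,0,0,0,0,0.04,0]

```text
time_s: 15.7
tool_pos: [0.6034, 0.0948, 0.1705]
tool_rot: [180.0, -0.1, 35.0]
force: [-1.6, 0.5, 5.2]
grip_width: 0.012
grasp_force: 25.0
```

```bash
python3 s.py
```

```text
15.7 pos [0.6034 0.0948 0.1705] rot [ 1.7999e+02 -8.0000e-02  3.5010e+01] F [-1.6  0.5  5.2] T [-0.028  0.334  0.094] j7 -58.2
```

Request:
apply_moves:
  moves:
    - [0,0,0,0,0,0.02,0]
    - [0,0,0,0,0,0.04,0]
    - [0,0,0,0,0,0.04,0]

```text
time_s: 16.0
tool_pos: [0.6035, 0.0947, 0.1705]
tool_rot: [180.0, -0.1, 31.6]
force: [-0.4, -0.5, 5.0]
grip_width: 0.0118
grasp_force: 25.0
```

```bash
python3 s.py
```

```text
16.0 pos [0.6035 0.0947 0.1705] rot [ 1.7998e+02 -8.0000e-02  3.1580e+01] F [-0.4 -0.5  5. ] T [-0.112  0.332  0.129] j7 -61.4
```

Request:
apply_moves:
  moves:
    - [0,0,0,0,0,0.02,0]
    - [0,0,0,0,0,0.03,0]
    - [0,0,0,0,0,0.03,0]

```text
time_s: 16.3
tool_pos: [0.6035, 0.0947, 0.1705]
tool_rot: [180.0, -0.1, 29.0]
force: [-1.1, -0.7, 5.5]
grip_width: 0.0117
grasp_force: 25.0
```

```bash
python3 s.py
```

```text
16.3 pos [0.6035 0.0947 0.1705] rot [ 1.7998e+02 -8.0000e-02  2.9030e+01] F [-1.1 -0.7  5.5] T [-0.149  0.342  0.192] j7 -63.9
```

Torque is climbing steadily (0.08→0.19 N m) with no drop, so the cap has bound. I stop and back off anticlockwise.

Request:
apply_moves:
  moves:
    - [0,0,0,0,0,-0.06,0]
    - [0,0,0,0,0,-0.12,0]
    - [0,0,0,0,0,-0.12,0]

```text
time_s: 16.6
tool_pos: [0.6035, 0.0947, 0.1706]
tool_rot: [180.0, -0.1, 39.4]
force: [-1.0, -0.3, 4.9]
grip_width: 0.0117
grasp_force: 25.0
```

```bash
python3 s.py
```

```text
16.6 pos [0.6035 0.0947 0.1706] rot [ 1.7997e+02 -9.0000e-02  3.9430e+01] F [-1.  -0.3  4.9] T [-0.11   0.285 -0.076] j7 -53.9
```

Request:
apply_moves:
  moves:
    - [0,0,0,0,0,-0.06,0]
    - [0,0,0,0,0,-0.12,0]
    - [0,0,0,0,0,-0.18,0]
    - [0,0,0,0,0,-0.24,0]
    - [0,0,0,0,0,-0.3,0]
    - [0,0,0,0,0,-0.36,0]
    - [0,0,0,0,0,-0.36,0]

```text
time_s: 17.3
tool_pos: [0.6039, 0.0944, 0.1706]
tool_rot: [179.9, -0.1, 70.3]
force: [0.2, -0.5, 5.7]
grip_width: 0.0121
grasp_force: 25.0
```

```bash
python3 s.py
```

```text
17.3 pos [0.6039 0.0944 0.1706] rot [ 1.7988e+02 -6.0000e-02  7.0260e+01] F [ 0.2 -0.5  5.7] T [-0.199 -0.121 -0.053] j7 -24.3
```

Now small steps anticlockwise past the ribs, watching for the force to vanish.

Request:
apply_moves:
  moves:
    - [0,0,0,0,0,-0.05,0]
    - [0,0,0,0,0,-0.08,0]
    - [0,0,0,0,0,-0.08,0]

```text
time_s: 17.6
tool_pos: [0.6039, 0.0945, 0.1705]
tool_rot: [179.9, -0.0, 77.0]
force: [0.3, -0.3, 5.3]
grip_width: 0.0115
grasp_force: 25.0
```

```bash
python3 s.py
```

```text
17.6 pos [0.6039 0.0945 0.1705] rot [ 1.7988e+02 -5.0000e-02  7.7020e+01] F [ 0.3 -0.3  5.3] T [-0.186 -0.246 -0.062] j7 -17.7
```

Request:
apply_moves:
  moves:
    - [0,0,0,0,0,-0.04,0]
    - [0,0,0,0,0,-0.08,0]
    - [0,0,0,0,0,-0.08,0]

```text
time_s: 17.9
tool_pos: [0.604, 0.0943, 0.1704]
tool_rot: [179.9, -0.0, 83.9]
force: [1.8, -1.5, 4.3]
grip_width: 0.012
grasp_force: 25.0
```

```bash
python3 s.py
```

```text
17.9 pos [0.604  0.0943 0.1704] rot [ 1.7986e+02 -2.0000e-02  8.3870e+01] F [ 1.8 -1.5  4.3] T [-0.26  -0.475 -0.03 ] j7 -11.1
```

Request:
apply_moves:
  moves:
    - [0,0,0,0,0,-0.03,0]
    - [0,0,0,0,0,-0.05,0]
    - [0,0,0,0,0,-0.05,0]

```text
time_s: 18.2
tool_pos: [0.6036, 0.0944, 0.17]
tool_rot: [179.9, 0.0, 88.2]
force: [3.3, -1.0, 4.3]
grip_width: 0.0114
grasp_force: 25.0
```

```bash
python3 s.py
```

```text
18.2 pos [0.6036 0.0944 0.17  ] rot [179.91   0.    88.21] F [ 3.3 -1.   4.3] T [-0.284 -0.683 -0.075] j7 -6.9
```

Request:
apply_moves:
  moves:
    - [0,0.003,0,0,0,-0.02,0]
    - [-0.002,0.005,0,0,0,-0.04,0]
    - [-0.002,0.005,0,0,0,-0.04,0]

```text
time_s: 18.5
tool_pos: [0.6021, 0.0945, 0.1681]
tool_rot: [-179.7, 0.0, 91.8]
force: [-0.3, -0.4, -1.1]
grip_width: 0.0117
grasp_force: 25.0
```

```bash
python3 s.py
```

```text
18.5 pos [0.6021 0.0945 0.1681] rot [-179.74    0.     91.78] F [-0.3 -0.4 -1.1] T [-0.133  0.037  0.028] j7 -3.4
```

The force vanished: the lugs are over the gap. Lowering into it.

Request:
apply_moves:
  moves:
    - [0,0,0.005,0,0,-0.02,0]
    - [0,0,0.01,0,0,-0.03,0]
    - [0,0,0.01,0,0,-0.03,0]
    - [0,0,0.01,0,0,-0.03,0]

```text
time_s: 18.9
tool_pos: [0.6037, 0.0942, 0.1674]
tool_rot: [-180.0, -0.0, 94.3]
force: [-0.7, -0.3, -0.4]
grip_width: 0.0121
grasp_force: 25.0
```

```bash
python3 s.py
```

```text
18.9 pos [0.6037 0.0942 0.1674] rot [-179.96   -0.     94.32] F [-0.7 -0.3 -0.4] T [-0.127 -0.012 -0.002] j7 -0.9
```

Request:
apply_moves:
  moves:
    - [0,0,0.005,0,0,0,0]
    - [0,0,0.01,0,0,0,0]
    - [0,0,0.01,0,0,0,0]

```text
time_s: 19.2
tool_pos: [0.6038, 0.0942, 0.1656]
tool_rot: [-180.0, -0.0, 94.3]
force: [-0.1, -0.2, -1.0]
grip_width: 0.0119
grasp_force: 25.0
```

Request:
apply_moves:
  moves:
    - [0,0,0.005,0,0,0,0]
    - [0,0,0.005,0,0,0,0]
    - [0,0,0.005,0,0,0,0]

```text
time_s: 19.5
tool_pos: [0.604, 0.0941, 0.1647]
tool_rot: [180.0, -0.0, 94.3]
force: [0.0, -0.6, -1.0]
grip_width: 0.0114
grasp_force: 25.0
```

```bash
python3 s.py
```

```text
19.5 pos [0.604  0.0941 0.1647] rot [180.    -0.    94.33] F [ 0.  -0.6 -1. ] T [-0.123  0.038 -0.03 ] j7 -0.9
```

Request:
apply_moves:
  moves:
    - [0,0,0.005,0,0,0,0]
    - [0,0,0.005,0,0,0,0]
    - [0,0,0.005,0,0,0,0]

```text
time_s: 19.8
tool_pos: [0.604, 0.0942, 0.1638]
tool_rot: [180.0, -0.0, 94.3]
force: [0.9, 0.7, -1.1]
grip_width: 0.0118
grasp_force: 25.0
```

Request:
apply_moves:
  moves:
    - [0,0,0.005,0,0,0,0]
    - [0,0,0.005,0,0,0,0]
    - [0,0,0.005,0,0,0,0]

```text
time_s: 20.1
tool_pos: [0.6042, 0.0942, 0.1631]
tool_rot: [180.0, -0.0, 94.3]
force: [-0.5, 0.1, 1.5]
grip_width: 0.0117
grasp_force: 25.0
```

```bash
python3 s.py
```

```text
20.1 pos [0.6042 0.0942 0.1631] rot [ 1.7996e+02 -1.0000e-02  9.4330e+01] F [-0.5  0.1  1.5] T [-0.113  0.044  0.004] j7 -0.8
```

Floor of the gap reached, exactly 8 mm below the ledge. Now screwing clockwise, following the slope.

Request:
apply_moves:
  moves:
    - [0,0,0.001,0,0,0.04,0]
    - [0,0,0.002,0,0,0.08,0]
    - [0,0,0.003,0,0,0.12,0]
    - [0,0,0.003,0,0,0.12,0]

```text
time_s: 20.5
tool_pos: [0.6043, 0.0943, 0.1625]
tool_rot: [179.9, -0.0, 84.0]
force: [0.9, -1.0, 2.1]
grip_width: 0.0119
grasp_force: 25.0
```

```bash
python3 s.py
```

```text
20.5 pos [0.6043 0.0943 0.1625] rot [ 1.7995e+02 -2.0000e-02  8.4010e+01] F [ 0.9 -1.   2.1] T [-0.096 -0.043 -0.024] j7 -10.8
```

Request:
apply_moves:
  moves:
    - [0,0,0.0015,0,0,0.04,0]
    - [0,0,0.003,0,0,0.08,0]
    - [0,0,0.004,0,0,0.12,0]
    - [0,0,0.004,0,0,0.12,0]

```text
time_s: 20.9
tool_pos: [0.6042, 0.0942, 0.1616]
tool_rot: [180.0, -0.0, 73.8]
force: [1.1, 0.2, 2.1]
grip_width: 0.0116
grasp_force: 25.0
```

```bash
python3 s.py
```

```text
20.9 pos [0.6042 0.0942 0.1616] rot [ 1.7996e+02 -2.0000e-02  7.3760e+01] F [1.1 0.2 2.1] T [-0.123 -0.066 -0.006] j7 -20.6
```

Request:
apply_moves:
  moves:
    - [0,0,0.0015,0,0,0.04,0]
    - [0,0,0.003,0,0,0.08,0]
    - [0,0,0.004,0,0,0.12,0]
    - [0,0,0.004,0,0,0.12,0]

```text
time_s: 21.3
tool_pos: [0.6041, 0.0941, 0.1606]
tool_rot: [180.0, -0.0, 63.5]
force: [-0.7, 0.2, 1.5]
grip_width: 0.0118
grasp_force: 25.0
```

```bash
python3 s.py
```

```text
21.3 pos [0.6041 0.0941 0.1606] rot [179.98  -0.    63.49] F [-0.7  0.2  1.5] T [-0.109  0.068  0.057] j7 -30.5
```

Request:
apply_moves:
  moves:
    - [0,0,0.001,0,0,0.04,0]
    - [0,0,0.002,0,0,0.08,0]
    - [0,0,0.004,0,0,0.12,0]
    - [0,0,0.004,0,0,0.12,0]

```text
time_s: 21.7
tool_pos: [0.604, 0.0941, 0.1597]
tool_rot: [180.0, 0.0, 53.2]
force: [0.5, 0.5, 1.7]
grip_width: 0.0118
grasp_force: 25.0
```

```bash
python3 s.py
```

```text
21.7 pos [0.604  0.0941 0.1597] rot [179.99   0.    53.21] F [0.5 0.5 1.7] T [-0.187  0.06  -0.038] j7 -40.3
```

Request:
apply_moves:
  moves:
    - [0,0,0.001,0,0,0.04,0]
    - [0,0,0.003,0,0,0.07,0]
    - [0,0,0.003,0,0,0.07,0]

```text
time_s: 22.0
tool_pos: [0.6038, 0.0943, 0.1592]
tool_rot: [-180.0, -0.0, 47.2]
force: [-0.3, -0.6, 3.7]
grip_width: 0.0117
grasp_force: 25.0
```

```bash
python3 s.py
```

```text
22.0 pos [0.6038 0.0943 0.1592] rot [-179.98   -0.     47.23] F [-0.3 -0.6  3.7] T [-0.022  0.262  0.027] j7 -46.1
```

Request:
apply_moves:
  moves:
    - [0,0,0,0,0,0.03,0]
    - [0,0,0.001,0,0,0.05,0]
    - [0,0,0.001,0,0,0.05,0]

```text
time_s: 22.3
tool_pos: [0.6037, 0.0945, 0.1591]
tool_rot: [-180.0, -0.0, 42.9]
force: [-1.1, 1.2, 3.3]
grip_width: 0.0119
grasp_force: 25.0
```

```bash
python3 s.py
```

```text
22.3 pos [0.6037 0.0945 0.1591] rot [-179.96   -0.     42.87] F [-1.1  1.2  3.3] T [0.111 0.415 0.068] j7 -50.2
```

Request:
apply_moves:
  moves:
    - [0,0,0,0,0,0.02,0]
    - [0,0,0.001,0,0,0.04,0]
    - [0,0,0.001,0,0,0.04,0]

```text
time_s: 22.6
tool_pos: [0.6039, 0.0944, 0.1589]
tool_rot: [-180.0, -0.0, 39.3]
force: [-1.8, 0.5, 4.0]
grip_width: 0.0117
grasp_force: 25.0
```

```bash
python3 s.py
```

```text
22.6 pos [0.6039 0.0944 0.1589] rot [-1.7998e+02 -1.0000e-02  3.9310e+01] F [-1.8  0.5  4. ] T [0.182 0.506 0.113] j7 -53.6
```

Request:
apply_moves:
  moves:
    - [0,0,0,0,0,0.02,0]
    - [0,0,0,0,0,0.04,0]
    - [0,0,0,0,0,0.04,0]

```text
time_s: 22.9
tool_pos: [0.6039, 0.0944, 0.1588]
tool_rot: [-180.0, -0.0, 35.8]
force: [-2.7, 1.4, 5.1]
grip_width: 0.0118
grasp_force: 25.0
```

```bash
python3 s.py
```

```text
22.9 pos [0.6039 0.0944 0.1588] rot [-1.7999e+02 -1.0000e-02  3.5840e+01] F [-2.7  1.4  5.1] T [0.252 0.611 0.165] j7 -57.0
```

Request:
apply_moves:
  moves:
    - [0,0,0,0,0,0.01,0]
    - [0,0,0,0,0,0.025,0]
    - [0,0,0,0,0,0.025,0]

```text
time_s: 23.2
tool_pos: [0.604, 0.0943, 0.1588]
tool_rot: [-180.0, -0.0, 33.7]
force: [-2.6, 1.2, 4.9]
grip_width: 0.0119
grasp_force: 25.0
```

```bash
python3 s.py; python3 s.py
```

```text
23.2 pos [0.604  0.0943 0.1588] rot [-1.7999e+02 -1.0000e-02  3.3710e+01] F [-2.6  1.2  4.9] T [0.359 0.669 0.27 ] j7 -59.0
23.2 pos [0.604  0.0943 0.1588] rot [-1.7999e+02 -1.0000e-02  3.3710e+01] F [-2.6  1.2  4.9] T [0.359 0.669 0.27 ] j7 -59.0
```

End stop reached (0.27 N m). I relax the twist and pressure, then let go and rise.

Request:
apply_moves:
  moves:
    - [0,0,-0.002,0,0,-0.02,0]
    - [0,0,-0.003,0,0,-0.04,0]
    - [0,0,-0.003,0,0,-0.04,0]

```text
time_s: 23.5
tool_pos: [0.6038, 0.0942, 0.1591]
tool_rot: [-180.0, 0.0, 37.2]
force: [-2.7, 1.5, 3.2]
grip_width: 0.0119
grasp_force: 25.0
```

```bash
python3 s.py
```

```text
23.5 pos [0.6038 0.0942 0.1591] rot [-1.7999e+02  1.0000e-02  3.7240e+01] F [-2.7  1.5  3.2] T [0.35  0.543 0.124] j7 -55.6
```

Request:
apply_moves:
  moves:
    - [0,0,0,0,0,0,0.5]
    - [0,0,0,0,0,0,0.5]
    - [0,0,0,0,0,0,0.5]
    - [0,0,0,0,0,0,0.5]
    - [0,0,0,0,0,0,0.5]
    - [0,0,0,0,0,0,0.5]
    - [0,0,0,0,0,0,0.5]
    - [0,0,0,0,0,0,0.5]

```text
time_s: 24.3
tool_pos: [0.604, 0.0942, 0.1593]
tool_rot: [180.0, -0.0, 37.2]
force: [-0.1, 1.1, -0.3]
grip_width: 0.0433
grasp_force: 0.0
```

Request:
apply_moves:
  moves:
    - [0,0,-0.03,0,0,0,0.5]
    - [0,0,-0.08,0,0,0,0.5]
    - [0,0,-0.2,0,0,0,0.5]
    - [0,0,-0.4,0,0,0,0.5]
    - [0,0,-0.6,0,0,0,0.5]
    - [0,0,-0.6,0,0,0,0.5]
    - [0,0,-0.6,0,0,0,0.5]
    - [0,0,-0.6,0,0,0,0.5]

```text
time_s: 25.1
tool_pos: [0.6034, 0.0942, 0.2786]
tool_rot: [-180.0, 0.1, 37.2]
force: [-0.2, -0.6, -0.0]
grip_width: 0.0436
grasp_force: 0.0
```

```bash
python3 - <<'E'
from s import *
im=viewer.read_camera('wrist');a=cv2.resize(im[60:260,180:460],None,fx=2,fy=2)
s=viewer.read_camera('scene');b=cv2.resize(s[195:295,345:475],(520,400),interpolation=cv2.INTER_CUBIC)
c=viewer.get_calibration('wrist');print(w2pix(c,(.6031,.0945,.2)))
A=np.zeros((400,800,3),np.uint8);A[:,:400]=cv2.resize(a,(400,286))[:286].copy() if 0 else 0
a=cv2.resize(im[60:260,220:420],(400,400));b=cv2.resize(s[185:285,355:455],(400,400),interpolation=cv2.INTER_CUBIC)
p=np.hstack([a,b]);cv2.imwrite('pics/f.png',np.clip(p[:,:,::-1]*1.5,0,255).astype(np.uint8))
E
```

```text
25.1 pos [0.6034 0.0942 0.2786] rot [-1.7996e+02  6.0000e-02  3.7180e+01] F [-0.2 -0.6 -0. ] T [-0.087  0.157 -0.043] j7 -57.6
[318.08612986 244.46885483]
```

View pics/f.png

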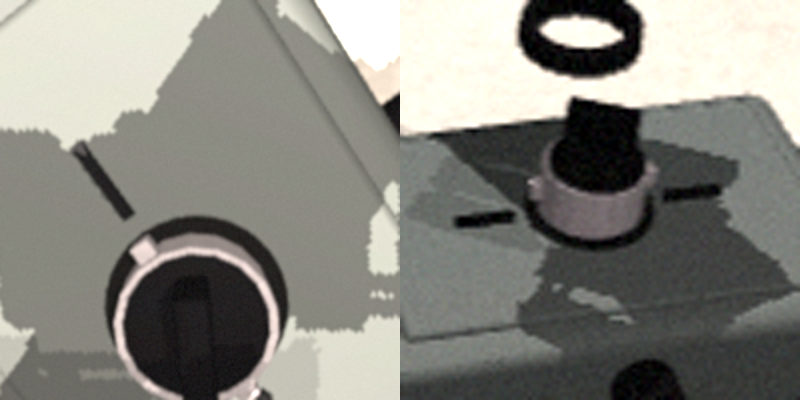

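The shoulder sits flush on the rim and the gripper is clear. The heights agree too: ledge to home is about 12 mm. Handing in.

```bash
python3 -c "
from h import *
print(env.sign_off())"
```

```text
the job is handed in; nothing more can be done
None
```

The cap is back on the filler neck with its shoulder fully down on the rim. The first clockwise turn bound at about 0.19 N m, so I backed it off until it dropped in, then screwed it clockwise to the end stop (0.27 N m, about 6 N down). I let go, left the other things untouched and handed the job in at 25 s.

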